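# Put the tasting ware and the caddy back in their places

## Robot

A 7-joint arm with a two-finger parallel gripper is mounted at the origin on a cart in front of the work surface, level with it; the furniture and walls round the work are solid. World frame = base frame: x ahead of the robot, y to its left, z up, the work surface at z = 0. Lengths are in m, angles in degrees, forces in N, time in s.
With the tool pointing down it reaches from about 0.425 to 1.025 m from the base axis. Payload 9.4 kg.
Tool frame: the origin (TCP) lies at the very end of the fingers, on their centre line; the grasp point (between the pads) lies 19 mm behind it; z points along the fingers, y is the line along which they close (so a half turn about z gives the same grasp; the last joint's range is limited). The gripper opens to 93 mm and grips with 3 to 60 N. Pads are 15 mm wide; open, the fingers measure 128 mm over their backs; the gripper's body (75 mm by 188 mm) begins 65 mm behind the grasp point.
Start: joints at [-73.837, 34.337, -0.143, 91.639, 0.103, 54.024, -4.572], TCP at [0.255, 0.679, 0.219] pointing down, gripper open.
Joint ranges: [-147.43, 147.43], [-19.82, 112.94], [-74.19, 73.91], [6.32, 146.72], [-59.91, 239.91], [6.04, 106.73], [-150.56, 150.56]. Speed limits (degrees/s): [127.2, 127.2, 172.46, 172.46, 180, 180, 180].

## Interface

Orientations are given as [roll, pitch, yaw] about the fixed x, y, z axes, in that order (R = Rz(yaw) Ry(pitch) Rx(roll)).
In Python, from plant import env gives the robot as it stands.
- The arm moves only by the shell command python3 -m handwheel 'ROWS' [FORCE]. ROWS is text: rows parted by semicolons, each of 7 numbers parted by spaces: the shift along the tool's x, y, z in cm, then the turn, a rotation vector about the tool's x, y, z in rad, then the opening, from 0 (shut) to 1 (fully open). In form: x y z ax ay az hand; .... A call has 1 to 12 rows; each row shifts and turns the commanded pose from where the row before left it, along the tool's axes as they then stand; what a row does not reach is not made up. A row lasts 1/10 s, in which the tool goes at most 50 mm and 8.59 degrees, less where a joint would pass 70% of its speed; a pose out of reach is approached as far as the arm can. A call is refused whole if a number of a shift passes 5 or a number of a turn 0.15, either way. A call with a gripper value outside its range is refused whole. The fingers move at their own pace and stop on an object; FORCE is the grip in N (left out, the last holds). Time passes only in rows, so rows that do not move let the fingers close. It gives the time, the measured TCP pose, the force, the opening and the grip force at its end, in the units of the state.
- env.read_state(): the state, without advancing time (a new reading comes with each control period).
- env.get_image(name): name is "scene" or "top" or "wrist"; returns the picture (384x512x3 uint8, red, green, blue); there is no depth.
- env.camera_info(name): a dict with "K" (3x3 intrinsics, pixels), "R" (3x3) and "t" (3): a world point X has camera coordinates R X + t. Camera axes: x right, y down, z forward; pixel columns grow to the right and rows downward; lengths in m; the calibration is good to about 2 mm. A picture is of the moment at which its call begins: read the wrist's pose just before it. camera_info takes no time and is no camera call; for the wrist camera it gives the pose at the moment of the call.
- env.close_job(): hands the job in; it is judged then, once.
Trained networks look in the newest picture that a camera, given by its name, has taken for a name from the list of things; names that differ only in an ending like _2 or _b are one class to them, and where a whole thing is asked for, a point or a joint stands for the part that bears it (a point fixed in the world has none). Each returns a list of dicts, best first, with "conf" (0 to 1); they miss things now and then, are a little off and sometimes report something else, mostly with a low value. They report only what shows in the picture. A call takes as long as a camera call. They do not tell look-alikes from the thing itself.
- env.masks_of(label, camera): "pixels" (384x512 bool, what is visible of it) and "extent" ([centre column, centre row, width, height] in pixels, round what is visible of it).
- env.tip_of(label, camera): "xy" ([column, row] in pixels: a listed point, or the origin of a listed thing).
The state is a dict: "t": time; "joint_positions": joint angles; "dq": joint speeds; "joint_torque": joint torques, N m; "ee_pos": TCP position; "orientation": TCP orientation; "force": force on the tool from outside, world axes, zero at the start; "torque": the same for the moment, N m; "width": finger opening in m; "finger_force": force on a finger pad.
Only numpy, scipy, OpenCV 4.12 (cv2) and the standard library are available. Lean on these libraries where they do the work, as an engineer would, in place of code of your own. Each camera call takes 0.05 s, during which the arm holds its last target. There are 200 camera calls.

## Task

Sort the mixed tea ware lying in front of the robot back to where each kind belongs: stand each of the two cups all the way down in a well of the wooden cup rack, its ear in the slot, with a lid seated level on each cup against dust, and stand the green tea caddy flat on the floor of its wooden tray. Set the porcelain down gently rather than dropping it, tip nothing over, and leave the two empty bowls beside the work where they are.

Things in the scene. Friction and masses are not known exactly. Their poses are not given: they have to be found in the camera images.
- cup_a: white porcelain tasting cup, one of two alike: round body 62 mm wide, 60 mm tall, open top, wall 3.5 mm, 0.12 kg. Origin on the axis under its foot, z up. An ear handle stands out along the cup's -x to 56 mm from the axis, 10 mm thick, 8 to 54 mm above the foot. Grip it across the body along its y, or by the ear
- cup_b: white porcelain tasting cup, one of two alike: round body 62 mm wide, 60 mm tall, open top, wall 3.5 mm, 0.12 kg. Origin on the axis under its foot, z up. An ear handle stands out along the cup's -x to 56 mm from the axis, 10 mm thick, 8 to 54 mm above the foot. Grip it across the body along its y, or by the ear
- lid_a: white porcelain lid, one of two alike, right way up: rim 66 mm wide, 31 mm tall in all, 0.045 kg. Origin on its axis at the bottom, z up. A tapered plug under the rim (6 mm deep, 49 mm wide narrowing to 40) fits a cup's 52 mm mouth. On top a knob 13 mm wide, 14 to 31 mm up. Seated, its origin is 54 mm above the cup's
- lid_b: white porcelain lid, one of two alike, right way up: rim 66 mm wide, 31 mm tall in all, 0.045 kg. Origin on its axis at the bottom, z up. A tapered plug under the rim (6 mm deep, 49 mm wide narrowing to 40) fits a cup's 52 mm mouth. On top a knob 13 mm wide, 14 to 31 mm up. Seated, its origin is 54 mm above the cup's
- caddy: small closed tea caddy, a green upright tin: body 63 mm square, 91 mm tall, its cap (the top 14 mm) 66 mm wide across y and, with a thumb lip, 73 mm along x; 0.16 kg. Origin under the middle of its base, z up. Easily gripped across its sides along y, below the cap. The cap is fixed shut
- cup_rack: fixed pale wooden cup rack, a block 96 (x) by 208 (y) by 30 mm tall. Origin under its middle, z up. Two round wells at y = +55 and -55 mm, x = 0: 72 mm wide, mouth chamfered to 78, cork floor 10 mm above the table. From each well a slot 26 mm wide for the cup's ear runs out through the -x side, down to 8 mm above the table
- caddy_tray: fixed pale wooden caddy tray, 93 mm square, low walls 7 mm thick whose tops are 18 mm above the table. Origin under its middle, z up, x and y square to its sides. Inside 79 mm square with a cork floor 6 mm above the table: the caddy, square with the tray, fits any way round with 8 mm of play on each side
- bowl_left: bystander: empty white porcelain bowl 88 mm wide, 52 mm tall, standing loose beyond the work on the left; origin under its foot. Not to be pushed about
- bowl_right: bystander: empty white porcelain bowl 88 mm wide, 52 mm tall, standing loose at the right end of the work; origin under its foot. Not to be pushed about
Mind the look-alikes: they are no part of the job. What is shaped like the cup_b but red is not meant. Leave any purple look-alike of the lid_a alone.

How it is judged (in metres and radians):
At the end, for the whole second after the job is handed in: Each cup down in its own well (within 10 mm, foot within 5 mm of the floor), one lid seated on each (5 mm, within 4 mm of full depth), all level within 0.1 rad; caddy flat on its tray (12 mm, 0.25 rad, any way round); everything released and at rest (((x of cup_a in the frame of cup_rack between -0.01 and 0.01 m and y of cup_a in the frame of cup_rack between 0.045 and 0.065 m and z of cup_a in the frame of cup_rack between 0.005 and 0.014 m and x of cup_b in the frame of cup_rack between -0.01 and 0.01 m and y of cup_b in the frame of cup_rack between -0.065 and -0.045 m and z of cup_b in the frame of cup_rack between 0.005 and 0.014 m) or (x of cup_a in the frame of cup_rack between -0.01 and 0.01 m and y of cup_a in the frame of cup_rack between -0.065 and -0.045 m and z of cup_a in the frame of cup_rack between 0.005 and 0.014 m and x of cup_b in the frame of cup_rack between -0.01 and 0.01 m and y of cup_b in the frame of cup_rack between 0.045 and 0.065 m and z of cup_b in the frame of cup_rack between 0.005 and 0.014 m)) and ((horizontal distance between lid_a and cup_a below 0.005 m and z of lid_a in the frame of cup_a between 0.05 and 0.057 m and horizontal distance between lid_b and cup_b below 0.005 m and z of lid_b in the frame of cup_b between 0.05 and 0.057 m) or (horizontal distance between lid_a and cup_b below 0.005 m and z of lid_a in the frame of cup_b between 0.05 and 0.057 m and horizontal distance between lid_b and cup_a below 0.005 m and z of lid_b in the frame of cup_a between 0.05 and 0.057 m)) and x of caddy in the frame of caddy_tray between -0.012 and 0.012 m and y of caddy in the frame of caddy_tray between -0.012 and 0.012 m and z of caddy in the frame of caddy_tray between 0.002 and 0.01 m and (angle between the x axis of caddy and the x axis of caddy_tray, either way round below 0.25 rad or angle between the x axis of caddy and the y axis of caddy_tray, either way round below 0.25 rad) and angle between caddy's own z axis and vertical below 0.08 rad and angle between each of cup_a, cup_b, lid_a, lid_b's own z axis and vertical below 0.1 rad and linear speed of each of cup_a, cup_b, lid_a, lid_b, caddy below 0.02 m/s); the robot touches nothing.
It fails at once if a cup, a lid or the caddy is tipped over (angle between any of cup_a, cup_b, lid_a, lid_b, caddy's own z axis and vertical above 0.8 rad).
It fails at once if a cup or a lid is dropped: it moves faster than 0.7 m/s close above where it stands (cup's foot below 60 mm, lid's bottom below 85 mm) ((linear speed of cup_a above 0.7 m/s and height (world z) of cup_a below 0.06 m) or (linear speed of cup_b above 0.7 m/s and height (world z) of cup_b below 0.06 m) or (linear speed of lid_a above 0.7 m/s and height (world z) of lid_a below 0.085 m) or (linear speed of lid_b above 0.7 m/s and height (world z) of lid_b below 0.085 m)).
It fails at once if one of the two bowls is pushed more than 20 mm (distance of any of bowl_left, bowl_right from where it was at the start of the episode above 0.02 m).
It also fails if it takes over 106 s, if anything falls off the work surface, if the arm or the gripper's body presses on something with over 40 N, if the wrist force passes 120 N, or if a joint passes its speed limit or range.

## Working session

There is one attempt and no reset: what is moved stays moved. The work goes in short steps, Python scripts to look and compute and a shell command to move; the robot and the scene stay as the last step left them, time stands still between calls to the robot, and variables do not carry over. Pictures are saved under pics/ and viewed, at most 14 in all, crops included, and the job is handed in when it is done.

```bash
ls; mkdir -p pics; python3 - <<'E'
from plant import env
import cv2,json
s=env.read_state();print(s)
for n in ("scene","top"):
    im=env.get_image(n);cv2.imwrite(f"pics/{n}0.png",im[:,:,::-1])
    c=env.camera_info(n);print(n,c)
    for l in ("cup_a","lid_a","caddy","cup_rack","caddy_tray","bowl_left"):
        print(l,[(round(d["conf"],2),[round(float(v)) for v in d["xy"]]) for d in env.tip_of(l,n)])
E
```

```text
pics
{'t': 0.0, 'joint_positions': array([-73.83751086,  34.38419328,  -0.14558168,  91.68079275,
         0.10294608,  54.02447898,  -4.57123959]), 'dq': array([-0.07992239,  0.01880691, -0.00044571, -0.00564185, -0.01187603,
        0.00951283, -0.04276818]), 'joint_torque': array([ 3.10403102e-04, -7.65068793e+01,  1.49777412e+00, -2.52369350e+01,
       -5.23556233e-02,  1.66310056e-02,  1.13628143e-04]), 'ee_pos': array([0.25442129, 0.67836469, 0.21776495]), 'orientation': array([-1.79911028e+02,  8.11767863e-03,  1.59447025e+02]), 'force': array([-0.10342513, -0.41107855, -0.06100608]), 'torque': array([-0.00228902, -0.00771172, -0.04112866]), 'finger_force': 0.0, 'width': 0.09322220719386864}
scene {'K': array([[404.90630981,   0.        , 254.89399498],
       [  0.        , 404.90630981, 193.09278937],
       [  0.        ,   0.        ,   1.        ]]), 'R': array([[ 0.60971057, -0.79243005,  0.01753973],
       [-0.61559405, -0.48735718, -0.61929552],
       [ 0.49929649,  0.36679367, -0.78496204]]), 't': array([-0.35472425,  0.30056146,  1.46008448])}
cup_a [(0.7, [209, 1
[... 194 characters left out ...]
 208])]
bowl_left [(0.51, [230, 146]), (0.3, [204, 185])]
top {'K': array([[496.66202154,   0.        , 250.40503189],
       [  0.        , 496.66202154, 189.47867529],
       [  0.        ,   0.        ,   1.        ]]), 'R': array([[ 0.01383596, -0.99988447, -0.00629339],
       [-0.99263795, -0.01297773, -0.1204221 ],
       [ 0.12032652,  0.00791322, -0.99270283]]), 't': array([-0.06235559,  0.49589096,  1.79554164])}
cup_a [(0.79, [275, 213]), (0.76, [131, 233]), (0.55, [202, 213]), (0.16, [367, 175])]
lid_a [(0.72, [308, 221]), (0.71, [345, 207]), (0.66, [374, 208])]
caddy [(0.66, [235, 207])]
cup_rack [(0.84, [236, 158])]
caddy_tray [(0.58, [309, 163])]
bowl_left [(0.85, [180, 144])]
```

```bash
python3 - <<'E'
import cv2
a=cv2.imread("pics/top0.png")[110:270,100:420];cv2.imwrite("pics/top0c.png",cv2.resize(a,(800,400),interpolation=cv2.INTER_CUBIC))
a=cv2.imread("pics/scene0.png")[110:290,120:380];cv2.imwrite("pics/scene0c.png",cv2.resize(a,(780,540),interpolation=cv2.INTER_CUBIC))
E
```

```text
(no output)
```

View pics/top0c.png

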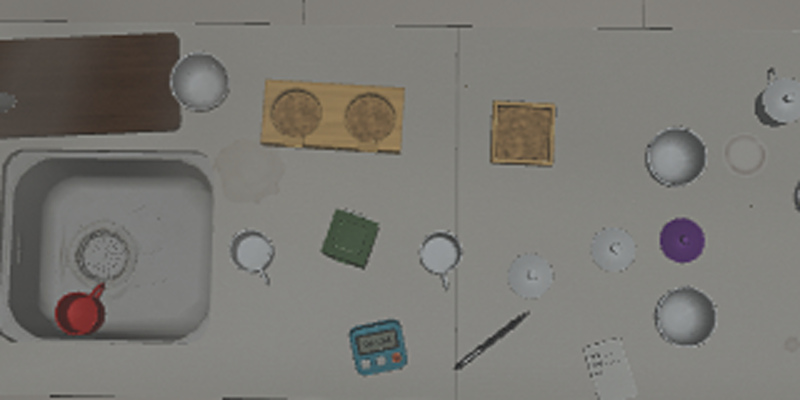

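View pics/scene0c.png

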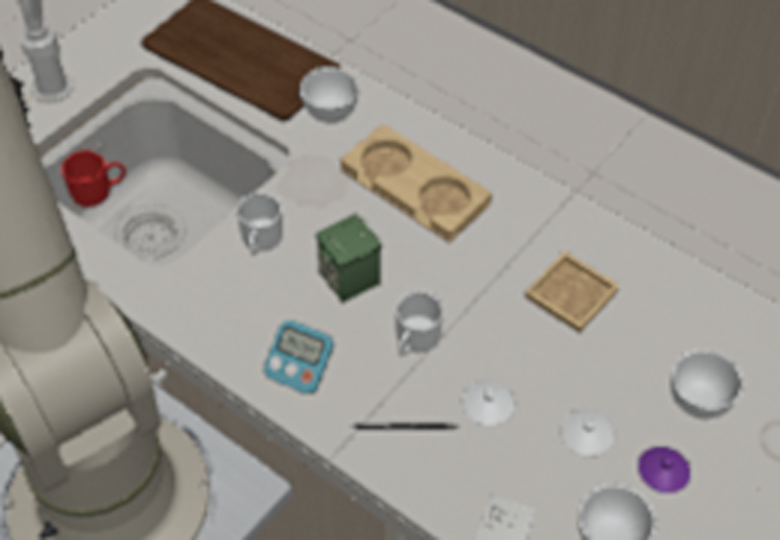

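The top view (crop is 2.5×, offset 100,110) shows these, in full-image pixels:
- **Cups:** white at (201,210) and (276,211), with ears towards -x. The red one is in the sink at (131,233).
- **Caddy:** (240,205).
- **Lids:** white at (312,220) and (345,209); purple at (373,206).
- **Rack and tray:** rack at (233,156), tray at (309,163).
- **Bowls:** (180,143), (370,172) and (374,237).

The scene view agrees, and the rack slots face the robot.

```bash
cat > h.py <<'E'
import numpy as np, cv2
from plant import env
def proj(c,X): 
    p=c["R"]@np.asarray(X,float)+c["t"]; p=c["K"]@p; return p[:2]/p[2]
def ray(c,uv):
    d=c["R"].T@np.linalg.solve(c["K"],[uv[0],uv[1],1.]); o=-c["R"].T@c["t"]; return o,d/np.linalg.norm(d)
def onz(c,uv,z):
    o,d=ray(c,uv); return o+d*(z-o[2])/d[2]
def tri(obs):
    A=np.zeros((3,3));b=np.zeros(3)
    for c,uv in obs:
        o,d=ray(c,uv);P=np.eye(3)-np.outer(d,d);A+=P;b+=P@o
    X=np.linalg.solve(A,b); return X,[np.round(proj(c,X)-uv,1) for c,uv in obs]
E
python3 - <<'E'
from h import *
np.set_printoptions(precision=4,suppress=True)
T=env.camera_info("top");S=env.camera_info("scene")
env.get_image("top");env.get_image("scene")
for l in ("cup_a","lid_a","caddy","cup_rack","caddy_tray","bowl_left"):
    a=env.tip_of(l,"top");b=env.tip_of(l,"scene")
    for p in a:
        best=min((tri([(T,p["xy"]),(S,q["xy"])]) for q in b),key=lambda r:np.abs(r[1]).max()) 
        print(l,p["xy"],best[0],np.abs(best[1]).max(), "z0:",onz(T,p["xy"],0)[:2])
# minarearect for box masks
for l,z in (("cup_rack",.03),("caddy_tray",.018),("caddy",.091)):
    m=env.masks_of(l,"top")[0]["pixels"].astype(np.uint8)
    cs=max(cv2.findContours(m,0,2)[0],key=cv2.contourArea)
    W=np.array([onz(T,p[0],z)[:2] for p in cs],np.float32)*1000
    r=cv2.minAreaRect(W);print(l,r)
for m in env.masks_of("cup_a","top"): print(m["conf"],m["extent"])
E
```

```text
cup_a [276.7, 212.5] [ 0.4086 -0.1473  0.0095] 2.2 z0: [ 0.4155 -0.1543]
cup_a [131.3, 234.3] [ 0.327   0.3854 -0.0074] 0.2 z0: [0.3275 0.383 ]
cup_a [202.1, 210.4] [0.4172 0.1207 0.0263] 0.1 z0: [0.4196 0.1231]
lid_a [374.4, 208.8] [ 0.4316 -0.51    0.0262] 0.1 z0: [ 0.4341 -0.5167]
lid_a [345.1, 206.4] [ 0.4379 -0.4034  0.0025] 1.4 z0: [ 0.4416 -0.4082]
lid_a [311.0, 220.6] [ 0.3894 -0.2844 -0.0036] 0.8 z0: [ 0.3871 -0.2815]
caddy [237.5, 207.0] [ 0.435  -0.0079 -0.0121] 0.0 z0: [ 0.434  -0.0083]
cup_rack [236.4, 159.1] [ 0.6048 -0.0017  0.0479] 0.4 z0: [ 0.6148 -0.0011]
caddy_tray [308.3, 165.5] [ 0.594  -0.2712 -0.0062] 0.3 z0: [ 0.5938 -0.2716]
bowl_left [177.4, 143.4] [ 0.677   0.2297 -0.0305] 0.5 z0: [0.6722 0.223 ]
cup_rack ((620.0650634765625, 12.028251647949219), (207.7401580810547, 100.45844268798828), 87.07268524169922)
caddy_tray ((598.9827880859375, -270.3633728027344), (92.83777618408203, 94.39605712890625), 89.81300354003906)
caddy ((433.4877624511719, -19.833938598632812), (70.06385040283203, 73.98420715332031), 71.45315551757812)
0.72 [203.3, 212.7, 16.4, 19.7]
0.72 [130.9, 232.4, 21.0, 23.6]
```

```bash
python3 -m handwheel '0 0 -4.4 0 0 -0.12 1;0 0 -4.4 0 0 -0.12 1;0 0 -4.4 0 0 -0.12 1'
python3 -m handwheel '-1.5 -4.8 0 0 0 0 1;-1.5 -4.8 0 0 0 0 1;-1.5 -4.8 0 0 0 0 1;-1.5 -4.8 0 0 0 0 1;-1.5 -4.8 0 0 0 0 1;-1.5 -4.8 0 0 0 0 1;-1.5 -4.8 0 0 0 0 1;-1.5 -4.8 0 0 0 0 1;-1.5 -4.8 0 0 0 0 1;-1.5 -4.8 0 0 0 0 1;-1.5 -4.8 0 0 0 0 1;0 0 0 0 0 0 1'
python3 - <<'E'
from h import *
np.set_printoptions(precision=4,suppress=True)
s=env.read_state();print(s["t"],s["ee_pos"],s["orientation"],s["joint_positions"])
im=env.get_image("wrist");c=env.camera_info("wrist");print(c)
cv2.imwrite("pics/w1.png",im[:,:,::-1])
for l in ("cup_a","caddy","cup_rack"):
    for d in env.tip_of(l,"wrist"): print(l,d["conf"],d["xy"],onz(c,d["xy"],0))
E
```

```text
t: 1.9
ee_pos: [0.2545, 0.6786, 0.3521]
orientation: [-180.0, 0.0, -179.6]
force: [0.7, 0.6, -0.7]
width: 0.0931
finger_force: 0.0
t: 3.1
ee_pos: [0.4206, 0.1479, 0.3511]
orientation: [-179.9, 0.1, 179.6]
force: [-0.4, 0.8, 0.8]
width: 0.0931
finger_force: 0.0
3.1 [0.4206 0.1479 0.3511] [-179.9316    0.0731  179.5663] [-32.207    5.8845   6.0857 116.5481  -0.6266  57.567   63.7489]
{'K': array([[309.783 ,   0.    , 256.6006],
       [  0.    , 309.783 , 194.2146],
       [  0.    ,   0.    ,   1.    ]]), 'R': array([[ 0.0046,  1.    , -0.0003],
       [ 0.954 , -0.0043,  0.2999],
       [ 0.2999, -0.0017, -0.954 ]]), 't': array([-0.1522, -0.4746,  0.3927])}
cup_a 0.97 [81.1, 148.4] [ 0.4166 -0.1431  0.    ]
cup_a 0.64 [400.8, 85.4] [0.3195 0.3779 0.    ]
caddy 0.93 [161.2, 157.6] [ 0.4327 -0.0107  0.    ]
cup_rack 0.68 [184.9, 260.7] [0.6283 0.0148 0.    ]
```

View pics/w1.png

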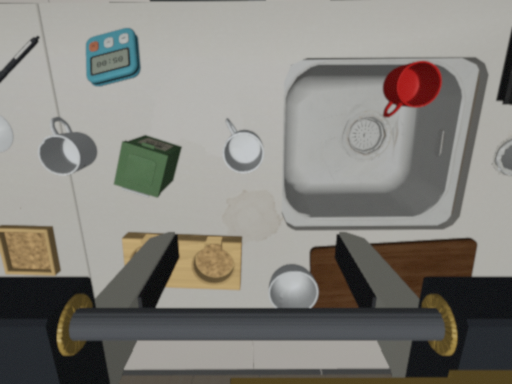

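The wrist view shows these: cup b at (65,152), caddy at (147,163), cup a at (243,150) with ear at (230,125), and rack at (183,260), partly behind a finger. I'll step along -y, store masks from several places, then fit models to them.

```bash
cat > grab.py <<'E'
import sys,pickle
from h import *
cam,tag,labels=sys.argv[1],sys.argv[2],sys.argv[3].split(",")
c=env.camera_info(cam);im=env.get_image(cam);cv2.imwrite(f"pics/{tag}.png",im[:,:,::-1])
out={"c":c,"im":im,"m":{l:env.masks_of(l,cam) for l in labels}}
pickle.dump(out,open(tag+".pkl","wb"))
for l in labels: print(l,[(round(d["conf"],2),np.round(d["extent"]).tolist()) for d in out["m"][l]])
E
python3 grab.py wrist v0 cup_a,caddy
python3 -m handwheel '0 -4.6 0 0 0 0 1;0 -4.6 0 0 0 0 1;0 -4.6 0 0 0 0 1;0 0 0 0 0 0 1'; python3 grab.py wrist v1 cup_a,caddy,cup_rack
python3 -m handwheel '0 -4.6 0 0 0 0 1;0 -4.6 0 0 0 0 1;0 -4.6 0 0 0 0 1;0 -1.4 0 0 0 0 1;0 0 0 0 0 0 1'; python3 grab.py wrist v2 cup_a,caddy,lid_a
python3 -m handwheel '0 -4.6 0 0 0 0 1;0 -4.6 0 0 0 0 1;0 -3.8 0 0 0 0 1;0 0 0 0 0 0 1'; python3 grab.py wrist v3 cup_a,lid_a,caddy_tray
python3 grab.py top vt cup_a,lid_a,caddy_tray,cup_rack,caddy
```

```text
cup_a [(0.82, [62.0, 146.0, 61.0, 58.0]), (0.7, [237.0, 149.0, 40.0, 55.0]), (0.6, [407.0, 91.0, 60.0, 52.0])]
caddy [(0.89, [140.0, 167.0, 68.0, 66.0])]
t: 3.85
ee_pos: [0.419, 0.0117, 0.3508]
orientation: [-179.9, 0.0, 179.8]
force: [0.9, 0.3, -0.4]
width: 0.0928
finger_force: 0.0
cup_a [(0.86, [156.0, 147.0, 51.0, 57.0]), (0.75, [332.0, 148.0, 44.0, 54.0]), (0.75, [489.0, 90.0, 45.0, 52.0])]
caddy [(0.78, [235.0, 169.0, 53.0, 63.0]), (0.46, [334.0, 148.0, 45.0, 53.0])]
cup_rack [(0.94, [259.0, 263.0, 120.0, 57.0])]
t: 4.55
ee_pos: [0.42, -0.1366, 0.3505]
orientation: [-180.0, -0.0, 180.0]
force: [-0.8, -0.2, -0.3]
width: 0.0932
finger_force: 0.0
cup_a [(0.97, [426.0, 146.0, 55.0, 56.0]), (0.9, [249.0, 145.0, 44.0, 56.0])]
caddy [(0.94, [337.0, 167.0, 67.0, 62.0])]
lid_a [(0.91, [95.0, 155.0, 43.0, 42.0]), (0.85, [36.0, 163.0, 41.0, 42.0]), (0.83, [166.0, 131.0, 45.0, 40.0]), (0.28, [447.0, 273.0, 45.0, 9.0])]
t: 5.15
ee_pos: [0.4198, -0.2691, 0.3507]
orientation: [-179.9, 0.0, 179.9]
force: [0.5, -1.1, 1.2]
width: 0.093
finger_force: 0.0
cup_a [(0.8, [336.0, 146.0, 44.0, 53.0]), (0.73, [250.0, 132.0, 43.0, 41.0]), (0.71, [495.0, 146.0, 32.0, 50.0]), (0.32, [503.0, 272.0, 15.0, 9.0])]
lid_a [(0.89, [114.0, 163.0, 40.0, 40.0]), (0.79, [251.0, 132.0, 43.0, 41.0]), (0.71, [174.0, 156.0, 40.0, 44.0]), (0.34, [504.0, 270.0, 13.0, 9.0])]
caddy_tray [(0.9, [257.0, 249.0, 56.0, 52.0])]
cup_a [(0.67, [202.0, 210.0, 16.0, 17.0]), (0.66, [131.0, 234.0, 24.0, 25.0]), (0.59, [277.0, 213.0, 19.0, 20.0])]
lid_a [(0.52, [374.0, 206.0, 21.0, 14.0])]
caddy_tray [(0.66, [309.0, 164.0, 28.0, 27.0])]
cup_rack [(0.58, [233.0, 158.0, 53.0, 32.0])]
caddy [(0.83, [239.0, 208.0, 22.0, 24.0])]
```

```bash
cat > fit.py <<'E'
import pickle
from h import *
from scipy.optimize import minimize
def ring(r,z,n=32): a=np.linspace(0,2*np.pi,n,endpoint=False); return np.c_[r*np.cos(a),r*np.sin(a),0*a+z]
def box(x0,x1,y0,y1,z0,z1): return np.array([[x,y,z] for x in(x0,x1) for y in(y0,y1) for z in(z0,z1)])
M={"cup":[np.r_[ring(.031,0),ring(.031,.06)],box(-.056,-.03,-.005,.005,.008,.054)],
"lid":[np.r_[ring(.033,.006),ring(.033,.009),ring(.0065,.014)],np.r_[ring(.0065,.014),ring(.0065,.031)]],
"caddy":[box(-.0315,.0315,-.0315,.0315,0,.091),box(-.0365,.0365,-.033,.033,.077,.091)],
"rack":[box(-.048,.048,-.104,.104,0,.03)],"tray":[box(-.0465,.0465,-.0465,.0465,0,.018)]}
def sil(c,parts,p):
    cy,sy=np.cos(p[3]),np.sin(p[3]);R=np.array([[cy,-sy,0],[sy,cy,0],[0,0,1]])
    im=np.zeros((384*2,512*2),np.uint8)
    for P in parts:
        uv=np.array([proj(c,R@q+p[:3]) for q in P])
        h=cv2.convexHull(uv.astype(np.float32))
        cv2.fillPoly(im,[np.round((h*2+.5)*16).astype(np.int32)],255,shift=4)
    return cv2.resize(im,(512,384),interpolation=cv2.INTER_AREA)/255.
def fit(kind,views,p0,yaws=(0,),free=(1,1,0,1)):
    """views: (cam,mask). returns best (loss,p)"""
    idx=[i for i in range(4) if free[i]];sc=np.array([.01,.01,.01,.2])
    def L(v,base):
        p=np.array(base,float);p[idx]+=v*sc[idx]
        l=0
        for c,m in views:
            s=sil(c,M[kind],p);l+=np.abs(s-m).sum()/m.sum()
        return l/len(views)
    best=(9,None)
    for y in yaws:
        b=np.array([*p0[:3],y])
        n=len(idx); simplex=np.vstack([np.zeros(n),np.eye(n)])
        r=minimize(L,np.zeros(n),args=(b,),method="Nelder-Mead",options=dict(initial_simplex=simplex,maxiter=150,xatol=.01,fatol=1e-4))
        if r.fun<best[0]: p=b.copy();p[idx]+=r.x*sc[idx];best=(r.fun,p)
    return best
def views(label,p0,tags,tol=25,zc=.03):
    out=[]
    for t in tags:
        d=pickle.load(open(t+".pkl","rb"));u=proj(d["c"],[p0[0],p0[1],zc])
        for m in d["m"].get(label,[]):
            e=m["extent"]
            if np.hypot(*(u-e[:2]))<tol and e[0]-e[2]/2>2 and e[0]+e[2]/2<510: out.append((d["c"],m["pixels"].astype(float)));break
    return out
def show(name,r,extra=""): print(name,"loss %.3f x %.4f y %.4f z %.4f yaw %.1f"%(r[0],*r[1][:3],np.degrees(r[1][3])),extra)
E
python3 - <<'E'
from fit import *
tags=["v0","v1","v2","v3"]
for n,k,l,p0,ys,z in [("cupL","cup","cup_a",(.417,.121,0),(.1,.5),.03),("cupR","cup","cup_a",(.412,-.148,0),(0,.4),.03),
 ("lid1","lid","lid_a",(.388,-.282,0),(0,),.01),("lid2","lid","lid_a",(.439,-.406,0),(0,),.01),("purple","lid","lid_a",(.43,-.512,0),(0,),.01),
 ("caddy","caddy","caddy",(.434,-.012,0),(-.32,1.25,2.82,4.39),.05),("rack","rack","cup_rack",(.615,.01,0),(-.05,),.015),("tray","tray","caddy_tray",(.597,-.271,0),(0,),.01)]:
    v=views(l,p0,tags,zc=z)
    fr=(1,1,0,0) if k=="lid" else (1,1,0,1)
    r=fit(k,v,p0,ys,fr); show(n,r,len(v))
    if len(v)>1: show("   freeZ",fit(k,v,r[1],(r[1][3],),(1,1,1,fr[3])))
    vt=views(l,p0,["vt"],8,z)
    if vt: show("   top",fit(k,vt,p0,(r[1][3],),fr))
E
```

```text
cupL loss 0.120 x 0.4165 y 0.1255 z 0.0000 yaw 30.4 3
   freeZ loss 0.118 x 0.4166 y 0.1259 z -0.0016 yaw 31.5 
   top loss 0.322 x 0.4190 y 0.1245 z 0.0000 yaw 38.8 
cupR loss 0.139 x 0.4180 y -0.1498 z 0.0000 yaw 8.5 4
   freeZ loss 0.139 x 0.4180 y -0.1498 z 0.0000 yaw 8.5 
   top loss 0.109 x 0.4187 y -0.1509 z 0.0000 yaw 6.3 
lid1 loss 0.045 x 0.3879 y -0.2839 z 0.0000 yaw 0.0 2
   freeZ loss 0.041 x 0.3879 y -0.2846 z -0.0031 yaw 0.0 
lid2 loss 0.044 x 0.4286 y -0.4064 z 0.0000 yaw 0.0 2
   freeZ loss 0.038 x 0.4294 y -0.4080 z -0.0049 yaw 0.0 
purple loss 0.061 x 0.4431 y -0.5089 z 0.0000 yaw 0.0 2
   freeZ loss 0.048 x 0.4441 y -0.5118 z -0.0056 yaw 0.0 
   top loss 0.055 x 0.4460 y -0.5084 z 0.0000 yaw 0.0 
caddy loss 0.081 x 0.4338 y -0.0194 z 0.0000 yaw 163.4 3
   freeZ loss 0.071 x 0.4341 y -0.0197 z -0.0041 yaw 161.7 
   top loss 0.173 x 0.4333 y -0.0181 z 0.0000 yaw 168.3 
rack loss 0.046 x 0.6206 y 0.0121 z 0.0000 yaw -2.8 1
   top loss 0.059 x 0.6224 y 0.0120 z 0.0000 yaw -2.7 
tray loss 0.039 x 0.6012 y -0.2726 z 0.0000 yaw -2.1 1
   top loss 0.074 x 0.6020 y -0.2716 z 0.0000 yaw -2.7
```

All fits agree, and the heights match the table. Starting with the caddy.

```bash
python3 -m handwheel '-0.3 4.99 0 0 0 0 1;-0.3 4.99 0 0 0 0 1;-0.3 4.99 0 0 0 0 1;-0.3 4.99 0 0 0 0 1;-0.2 4.99 0 0 0 0 1;0 0 4 0 0 0.148 1;0 0 4 0 0 0.148 1;0 0 4 0 0 0 1;0 0 4 0 0 0 1;0 0 0 0 0 0 1'
```

```text
t: 6.65
ee_pos: [0.4311, -0.0162, 0.1874]
orientation: [-179.8, -0.4, 163.1]
force: [0.0, 0.2, -0.2]
width: 0.0932
finger_force: 0.0
```

```bash
python3 grab.py wrist w2 caddy,cup_rack; python3 - <<'E'
from fit import *
v=views("caddy",(.434,-.0195,0),["w2"],40,.05)
show("c",fit("caddy",v,(.434,-.0195,0),(np.radians(163),)),len(v))
E
```

```text
caddy [(0.58, [258.0, 194.0, 76.0, 89.0])]
cup_rack [(0.7, [391.0, 126.0, 80.0, 71.0]), (0.68, [318.0, 307.0, 170.0, 101.0])]
c loss 0.073 x 0.4340 y -0.0189 z 0.0000 yaw 161.3 1
```

View pics/w2.png

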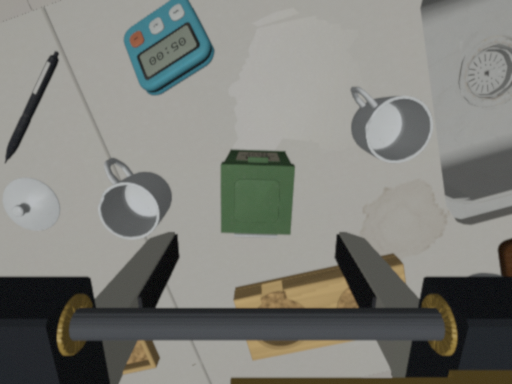

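The caddy sits at (258,193), square to the fingers, with its lip towards the robot. Descending to grip it.

```bash
python3 -m handwheel '-0.4 -0.2 3 0 0 0.03 1;0 0 4 0 0 0 1;0 0 4 0 0 0 1;0 0 3.5 0 0 0 1;0 0 0 0 0 0 1;0 0 0 0 0 0 0.5;0 0 0 0 0 0 0.4;0 0 0 0 0 0 0.4;0 0 0 0 0 0 0.4;0 0 0 0 0 0 0.4' 25
```

```text
t: 7.8
ee_pos: [0.4377, -0.0192, 0.0471]
orientation: [179.9, 0.2, 161.4]
force: [0.1, 1.6, 16.0]
width: 0.0657
finger_force: 25.0
```

```bash
python3 -m handwheel '0 0 -0.5 0 0 0 0.4;0 0 -2 0 0 0 0.4;0 0 -4 0 0 0 0.4;0 0 -4 0 0 0 0.4;0 0 0 0 0 0 0.4;0 0 0 0 0 0 0.4'; python3 grab.py wrist w3 caddy
```

```text
t: 8.4
ee_pos: [0.4371, -0.0191, 0.1516]
orientation: [179.9, 0.1, 161.4]
force: [-0.2, -0.2, -1.3]
width: 0.0655
finger_force: 25.0
caddy [(0.88, [255.0, 258.0, 151.0, 178.0])]
```

View pics/w3.png

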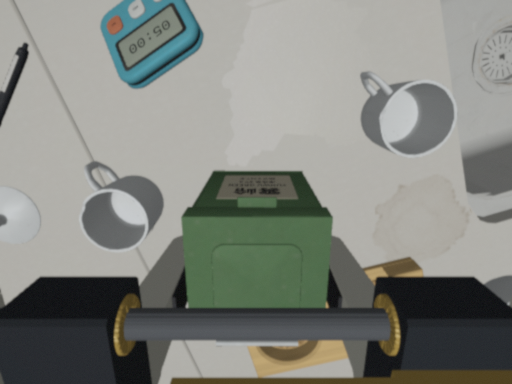

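The caddy is held upright by the cap edges. Carrying it over the tray.

```bash
python3 -m handwheel '0 0 0 0 0 -0.142 0.4;0 0 0 0 0 -0.142 0.4;-2.54 -3.51 0 0 0 0 0.4;-2.54 -3.51 0 0 0 0 0.4;-2.54 -3.51 0 0 0 0 0.4;-2.54 -3.51 0 0 0 0 0.4;-2.54 -3.51 0 0 0 0 0.4;-2.54 -3.51 0 0 0 0 0.4;-2.54 -3.51 0 0 0 0 0.4;0 0 0 0 0 0 0.4;0 0 0 0 0 0 0.4'; python3 grab.py top t2 caddy,caddy_tray; python3 grab.py scene s2 caddy,caddy_tray;python3 - <<'E'
from fit import *
for l in ("t2","s2"):
    for p0,yy in (((.6012,-.272,.105),(3.1,)),):
        v=[(pickle.load(open(l+".pkl","rb"))["c"],pickle.load(open(l+".pkl","rb"))["m"]["caddy"][0]["pixels"].astype(float))]
        show(l,fit("caddy",v,p0,yy,(1,1,0,1)))
E
```

```text
t: 9.6
ee_pos: [0.6032, -0.2728, 0.1481]
orientation: [179.9, -0.2, 177.6]
force: [-0.4, 1.1, -1.5]
width: 0.0656
finger_force: 25.0
caddy []
caddy_tray [(0.45, [347.0, 212.0, 16.0, 16.0])]
caddy [(0.91, [311.0, 187.0, 20.0, 22.0])]
caddy_tray [(0.64, [310.0, 209.0, 33.0, 23.0])]Traceback (most recent call last):
  File "<stdin>", line 4, in <module>
IndexError: list index out of range
```

```bash
python3 -m handwheel '0 0 3.5 0 0 0 0.4;0 0 3 0 0 0 0.4;0 0 1.5 0 0 0 0.4;0 0 0.7 0 0 0 0.4;0 0 0.4 0 0 0 0.4;0 0 0 0 0 0 0.4;0 0 0 0 0 0 0.4'
```

```text
t: 10.6
ee_pos: [0.605, -0.2725, 0.0607]
orientation: [-180.0, 0.1, 177.7]
force: [0.3, -0.5, -0.8]
width: 0.0652
finger_force: 25.0
```

```bash
python3 -m handwheel '0 0 0.5 0 0 0 0.4;0 0 0.2 0 0 0 0.4;0 0 0.15 0 0 0 0.4;0 0 0 0 0 0 0.4;0 0 0 0 0 0 0.4'
```

```text
t: 11.1
ee_pos: [0.6047, -0.2721, 0.053]
orientation: [180.0, 0.1, 177.7]
force: [-3.8, 4.2, 15.2]
width: 0.0655
finger_force: 25.0
```

```bash
python3 -m handwheel '0 0 0 0 0 0 0.8;0 0 0 0 0 0 1;0 0 0 0 0 0 1;0 0 0 0 0 0 1;0 0 -3 0 0 0 1;0 0 -4 0 0 0 1;0 0 -4.5 0 0 0 1;4.4 2.1 0 0 0 0 1;4.4 2.1 0 0 0 0 1;4.4 2.1 0 0 0 0 1;0 0 0 0 0 0 1' 25; python3 grab.py wrist w4 caddy,caddy_tray,cup_a;python3 - <<'E'
from fit import *
d=pickle.load(open("w4.pkl","rb"))
v=views("caddy",(.6015,-.272,0),["w4"],60,.05)
if v: show("caddy",fit("caddy",v,(.6015,-.272,0.006),(np.radians(177),)),len(v))
v=views("cup_a",(.418,-.15,0),["w4"],60,.03)
if v: show("cup",fit("cup",v,(.418,-.15,0.0),(np.radians(8),)),len(v))
E
```

```text
t: 12.2
ee_pos: [0.4682, -0.201, 0.1659]
orientation: [179.9, -0.3, 177.7]
force: [0.8, -0.3, 0.4]
width: 0.0928
finger_force: 0.0
caddy [(0.93, [189.0, 318.0, 78.0, 112.0]), (0.25, [20.0, 260.0, 41.0, 39.0])]
caddy_tray [(0.69, [208.0, 279.0, 67.0, 55.0])]
cup_a [(0.76, [316.0, 122.0, 75.0, 94.0]), (0.62, [19.0, 259.0, 38.0, 38.0])]
caddy loss 0.546 x 0.5999 y -0.2718 z 0.0060 yaw 173.6 1
cup loss 0.090 x 0.4179 y -0.1493 z 0.0000 yaw 13.9 1
```

View pics/w4.png

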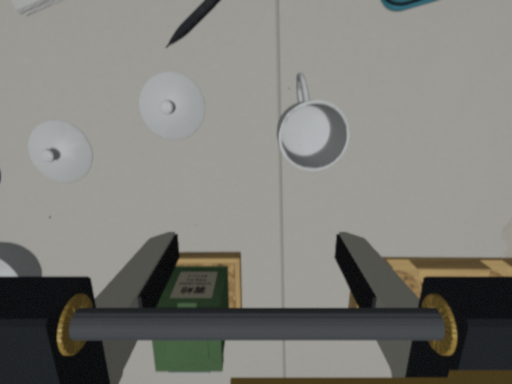

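The caddy stands in its tray at (200,290). The cup is at (313,135) with its ear up at (302,88). Gripping cup R next.

```bash
python3 -m handwheel '2.62 2.49 0 0 0 0 1;2.62 2.49 0 0 0 0 1;0 0 2 0 0 -0.108 1;0 0 2 0 0 -0.108 1;0 0 3 0 0 0 1;0 0 3 0 0 0 1;0 0 2.5 0 0 0 1;0 0 0 0 0 0 1;0 0 0 0 0 0 1'
```

```text
t: 13.3
ee_pos: [0.4252, -0.1524, 0.0408]
orientation: [180.0, -0.1, -170.0]
force: [-0.2, 0.5, 0.9]
width: 0.093
finger_force: 0.0
```

```bash
python3 -m handwheel '0.67 0.44 0 0 0 0 1;0 0 0.6 0 0 0 1;0 0 0.6 0 0 0 1;0 0 0 0 0 0 1;0 0 0 0 0 0 0.6;0 0 0 0 0 0 0.4;0 0 0 0 0 0 0.4;0 0 0 0 0 0 0.4;0 0 0 0 0 0 0.4' 15
```

```text
t: 14.2
ee_pos: [0.4174, -0.1488, 0.0292]
orientation: [-180.0, 0.0, -170.0]
force: [0.9, -0.3, 0.9]
width: 0.0614
finger_force: 15.0
```

```bash
python3 -m handwheel '0 0 -0.5 0 0 0 0.4;0 0 -2 0 0 0 0.4;0 0 -3 0 0 0.111 0.4;0 0 -3 0 0 0.111 0.4;-3.92 2.3 0 0 0 0 0.4;-3.92 2.3 0 0 0 0 0.4;-3.92 2.3 0 0 0 0 0.4;-3.92 2.3 0 0 0 0 0.4;-3.92 2.3 0 0 0 0 0.4;0 0 0 0 0 0 0.4;0 0 0 0 0 0 0.4'; python3 grab.py wrist w5 cup_a,cup_rack
```

```text
t: 15.3
ee_pos: [0.6184, -0.0423, 0.1138]
orientation: [-180.0, -0.1, 177.4]
force: [-1.0, -0.4, -1.4]
width: 0.0616
finger_force: 15.0
cup_a [(0.72, [257.0, 231.0, 124.0, 152.0])]
cup_rack [(0.87, [325.0, 198.0, 256.0, 110.0])]
```

View pics/w5.png

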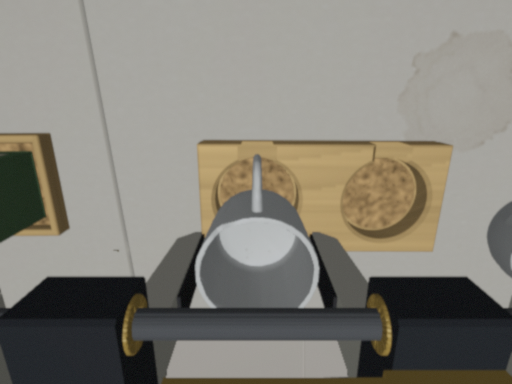

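The ear (257,180) lines up with the slot (242–273,148). Quick check of the well positions in this picture.

```bash
python3 - <<'E'
from fit import *
c=pickle.load(open("w5.pkl","rb"))["c"]
cR=np.array([.6212,.012]);y=np.radians(-2.75);R=np.array([[np.cos(y),-np.sin(y)],[np.sin(y),np.cos(y)]])
for s in (.055,-.055):
    w=cR+R@[0,s];P=np.array([proj(c,[w[0]+a[0],w[1]+a[1],.03]) for a in ring(.039,0)])
    print("well",w,"rim pred cols",P[:,0].min(),P[:,0].max(),"rows",P[:,1].min(),P[:,1].max())
for q in ([-.048,.104],[-.048,-.104],[.048,.104]): w=cR+R@q;print("corner",np.round(proj(c,[*w,.03]),1))
for uv in ((199,141),(449,144),(437,252)): print(uv,onz(c,uv,.03))
im=pickle.load(open("w5.pkl","rb"))["im"]
cv2.imwrite("pics/w5c.png",cv2.resize(im[125:265,190:460,::-1],(800,415),interpolation=cv2.INTER_CUBIC))
E
```

```text
well [0.6238388  0.06693666] rim pred cols 340.3173678309284 432.6589907969654 rows 156.07692249862458 243.0245072631013
well [ 0.6185612  -0.04293666] rim pred cols 211.2919716454332 302.8907577845017 rows 155.65089066161065 242.64808331550853
corner [454.8 145.1]
corner [196.3 144.3]
corner [434.  252.3]
(199, 141) [ 0.56571961 -0.08713484  0.03      ]
(449, 144) [0.57711912 0.11340284 0.03      ]
(437, 252) [0.67391643 0.11617741 0.03      ]
```

View pics/w5c.png

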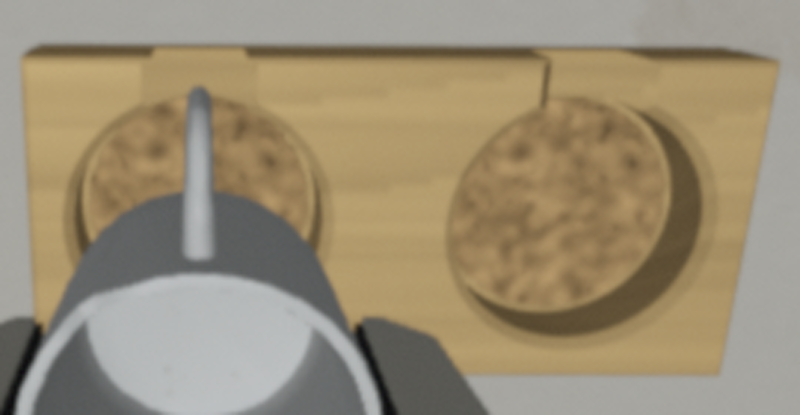

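The predicted wells match within 1 px: left chamfer cols 212–302, right 341–432. Lowering cup R.

```bash
python3 -m handwheel '0 0 2 0 0 0 0.4;0 0 2 0 0 0 0.4;0 0 1 0 0 0 0.4;0 0 1 0 0 0 0.4;0 0 0.6 0 0 0 0.4;0 0 0.3 0 0 0 0.4;0 0 0.2 0 0 0 0.4;0 0 0 0 0 0 0.4;0 0 0 0 0 0 0.4'
```

```text
t: 16.35
ee_pos: [0.6188, -0.0431, 0.0435]
orientation: [-180.0, 0.0, 177.3]
force: [-0.2, 1.0, -0.7]
width: 0.0615
finger_force: 15.0
```

```bash
python3 -m handwheel '0 0 0.3 0 0 0 0.4;0 0 0.1 0 0 0 0.4;0 0 0.1 0 0 0 0.4;0 0 0 0 0 0 0.4;0 0 0 0 0 0 0.4'
```

```text
t: 16.85
ee_pos: [0.6197, -0.043, 0.0391]
orientation: [180.0, 0.1, 177.3]
force: [0.2, 0.6, 7.5]
width: 0.0613
finger_force: 15.0
```

```bash
python3 -m handwheel '0 0 0 0 0 0 0.8;0 0 0 0 0 0 1;0 0 0 0 0 0 1;0 0 -1 0 0 0 1;0 0 -3 0 0 0 1;0 0 -4 0 0 0 1;0 0 -4 0 0 0 1;0 0 0 0 0 0 1' 15;python3 -m handwheel '3.5 2.65 0 0 0 0 1;3.5 2.65 0 0 0 0 1;3.5 2.65 0 0 0 0 1;3.5 2.65 0 0 0 0 1;3.5 2.65 0 0 0 0 1;3.5 2.65 0 0 0 0 1;0 0 0 0 0 -0.145 1;0 0 0 0 0 -0.145 1;0 0 0 0 0 -0.145 1;0 0 0 0 0 -0.145 1;0 0 0 0 0 0 1'; python3 grab.py wrist w6 cup_a;python3 - <<'E'
from fit import *
v=views("cup_a",(.4165,.1257,0),["w6"],60,.03)
if v: show("cup",fit("cup",v,(.4165,.1257,0.0),(np.radians(30),)),len(v))
v=views("cup_a",(.6185,-.043,0),["w6"],60,.03)
if v: show("cupR",fit("cup",v,(.6185,-.043,0.01),(np.radians(-3),)),len(v))
E
```

```text
t: 17.65
ee_pos: [0.6211, -0.0437, 0.1638]
orientation: [180.0, 0.5, 177.3]
force: [0.2, -1.0, 0.2]
width: 0.0926
finger_force: 0.0
t: 18.75
ee_pos: [0.416, 0.1253, 0.1582]
orientation: [180.0, -0.0, -149.3]
force: [0.5, 0.5, -0.0]
width: 0.093
finger_force: 0.0
cup_a [(0.67, [483.0, 229.0, 58.0, 73.0]), (0.59, [257.0, 180.0, 67.0, 96.0]), (0.56, [31.0, 252.0, 63.0, 47.0])]
cup loss 0.095 x 0.4170 y 0.1260 z 0.0000 yaw 28.5 1
```

View pics/w6.png

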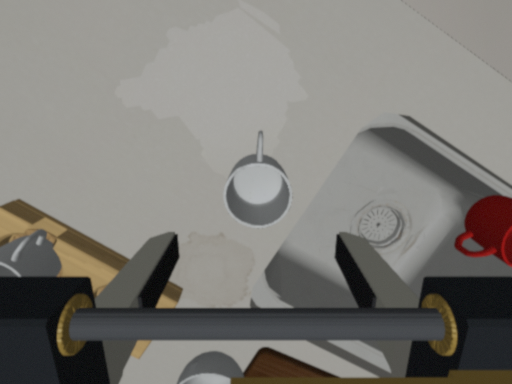

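Cup L is centred at (258,188) between the fingers with its ear straight up at (261,140), and cup R stands in its well at (30,255). Descending to grip cup L.

```bash
python3 -m handwheel '-0.1 0 3 0 0 0 1;0 0 3 0 0 0 1;0 0 3 0 0 0 1;0 0 2.5 0 0 0 1;0 0 1.4 0 0 0 1;0 0 0 0 0 0 1;0 0 0 0 0 0 0.6;0 0 0 0 0 0 0.4;0 0 0 0 0 0 0.4;0 0 0 0 0 0 0.4;0 0 0 0 0 0 0.4' 15
```

```text
t: 19.95
ee_pos: [0.4174, 0.1262, 0.0297]
orientation: [-180.0, 0.1, -149.5]
force: [0.2, -0.1, 6.3]
width: 0.0615
finger_force: 15.0
```

```bash
python3 -m handwheel '0 0 -0.5 0 0 0 0.4;0 0 -2 0 0 0 0.4;0 0 -2 0 0 0.144 0.4;0 0 -2 0 0 0.144 0.4;0 0 -2 0 0 0.144 0.4;0 0 0 0 0 0.144 0.4;-4.18 -1 0 0 0 0 0.4;-4.18 -1 0 0 0 0 0.4;-4.18 -1 0 0 0 0 0.4;-4.18 -1 0 0 0 0 0.4;-4.18 -1 0 0 0 0 0.4;0 0 0 0 0 0 0.4'; python3 grab.py wrist w7 cup_a,cup_rack
```

```text
t: 21.15
ee_pos: [0.6289, 0.0646, 0.1146]
orientation: [-179.9, 0.3, 177.4]
force: [-0.2, -0.6, -2.4]
width: 0.0614
finger_force: 15.0
cup_a [(0.95, [257.0, 232.0, 123.0, 154.0])]
cup_rack [(0.7, [194.0, 192.0, 256.0, 112.0])]
```

View pics/w7.png

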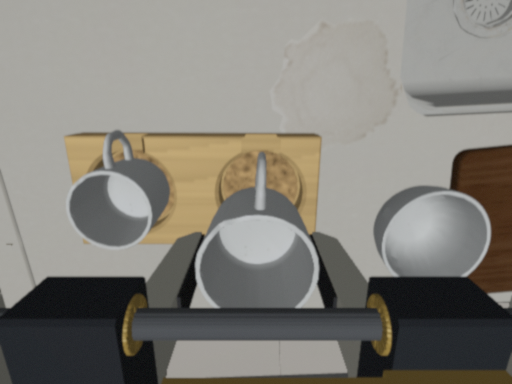

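Cup L is held over the right-hand well, with its ear (261,180) over the slot (245–277,140). Cup R sits level in its well.

```bash
python3 -m handwheel '0 0 1 0 0 0 0.4;0 0 1 0 0 0 0.4;0 0 0 0 0 0 0.4;0 0 0 0 0 0 0.4'
```

```text
t: 21.7
ee_pos: [0.6231, 0.0673, 0.0936]
orientation: [-180.0, -0.1, 177.6]
force: [-0.3, 0.0, -1.5]
width: 0.0617
finger_force: 15.0
```

Settled on target (0.6238, 0.0669). Lowering it 5.4 cm.

```bash
python3 -m handwheel '0 0 2 0 0 0 0.4;0 0 1.5 0 0 0 0.4;0 0 0.8 0 0 0 0.4;0 0 0.5 0 0 0 0.4;0 0 0.2 0 0 0 0.4;0 0 0.2 0 0 0 0.4;0 0 0.1 0 0 0 0.4;0 0 0 0 0 0 0.4;0 0 0 0 0 0 0.4'
```

```text
t: 22.6
ee_pos: [0.6239, 0.0672, 0.0415]
orientation: [180.0, 0.0, 177.6]
force: [0.1, 0.2, -1.4]
width: 0.0611
finger_force: 15.0
```

```bash
python3 -m handwheel '0 0 0.15 0 0 0 0.4;0 0 0.1 0 0 0 0.4;0 0 0.05 0 0 0 0.4;0 0 0 0 0 0 0.4;0 0 0 0 0 0 0.4'
```

```text
t: 23.1
ee_pos: [0.625, 0.0673, 0.0396]
orientation: [180.0, 0.2, 177.6]
force: [-0.2, 0.4, 11.5]
width: 0.0618
finger_force: 15.0
```

```bash
python3 -m handwheel '0 0 0 0 0 0 0.8;0 0 0 0 0 0 1;0 0 0 0 0 0 1;0 0 -1 0 0 0 1;0 0 -3 0 0 0 1;0 0 -4 0 0 0 1;0 0 -4 0 0 0 0.5;0 0 -4 0 0 0 0.5;0 0 -4 0 0 0 0.5;2 -2.8 0 0 0 0 0.5;2 -2.8 0 0 0 0 0.5;0 0 0 0 0 0 0.5' 15;python3 -m handwheel '0 0 0 0 0 0 0.5';  python3 grab.py wrist w8 cup_a,cup_rack;python3 - <<'E'
from fit import *
for n,p in (("cupL",(.6238,.067,.01)),("cupR",(.6185,-.043,.01))):
    v=views("cup_a",p,["w8"],40,.03)
    if v: show(n,fit("cup",v,p,(np.radians(-3),)),len(v));show(n,fit("cup",v,p,(np.radians(-3),),(1,1,1,1)))
E
```

```text
t: 24.3
ee_pos: [0.5786, 0.0086, 0.2395]
orientation: [-179.9, -0.0, 177.3]
force: [0.3, -0.2, -0.3]
width: 0.0497
finger_force: 0.0
t: 24.4
ee_pos: [0.5812, 0.0125, 0.239]
orientation: [180.0, 0.0, 177.5]
force: [0.4, 0.3, 0.7]
width: 0.0468
finger_force: 0.0
cup_a [(0.82, [305.0, 196.0, 57.0, 76.0]), (0.75, [214.0, 196.0, 54.0, 73.0])]
cup_rack []
cupL loss 0.125 x 0.6248 y 0.0664 z 0.0100 yaw 0.2 1
cupL loss 0.076 x 0.6307 y 0.0690 z -0.0052 yaw -0.9 
cupR loss 0.136 x 0.6213 y -0.0449 z 0.0100 yaw -7.4 1
cupR loss 0.082 x 0.6280 y -0.0477 z -0.0096 yaw -3.8
```

View pics/w8.png

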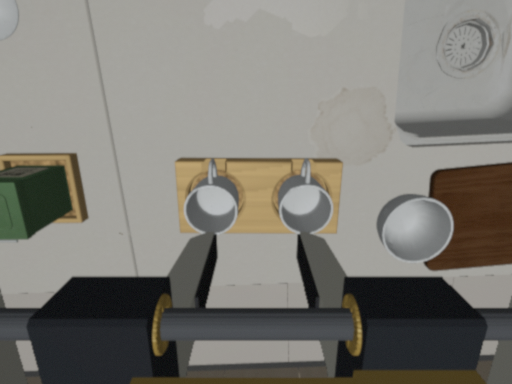

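Both cups stand in the wells with ears in the slots, rims around (212,210) and (306,208). Going for lid 1.

```bash
python3 -m handwheel '2.24 -3.81 0 0 0 0 0.45;2.24 -3.81 0 0 0 0 0.45;2.24 -3.81 0 0 0 0 0.45;2.24 -3.81 0 0 0 0 0.45;2.24 -3.81 0 0 0 0 0.45;2.24 -3.81 0 0 0 0 0.45;2.24 -3.81 0 0 0 0 0.45;2.24 -3.81 0 0 0 0 0.45;0 0 4 0 0 0 0.45;0 0 4 0 0 0 0.45;0 0 0 0 0 0 0.45;0 0 0 0 0 0 0.45'; python3 grab.py wrist w9 lid_a;python3 - <<'E'
from fit import *
for n,p in (("lid1",(.388,-.284,0)),("lid2",(.429,-.407,0))):
    v=views("lid_a",p,["w9"],60,.01)
    if v: show(n,fit("lid",v,p,(0,),(1,1,0,0)),len(v));show(n,fit("lid",v,p,(0,),(1,1,1,0)))
    c=pickle.load(open("w9.pkl","rb"))["c"];print(proj(c,[*p[:2],.031]),proj(c,[*p[:2],.006]))
E
```

```text
t: 25.75
ee_pos: [0.3895, -0.2837, 0.1581]
orientation: [180.0, -0.1, 177.6]
force: [-0.3, 0.9, 0.8]
width: 0.0416
finger_force: 0.0
lid_a [(0.79, [148.0, 219.0, 61.0, 58.0]), (0.67, [60.0, 236.0, 59.0, 55.0])]
[257.15956444 185.42505828] [257.11150784 179.05320095]
lid2 loss 0.035 x 0.4292 y -0.4058 z 0.0000 yaw 0.0 1
lid2 loss 0.025 x 0.4312 y -0.4079 z -0.0055 yaw 0.0 
[139.13624852 228.71836283] [147.32857269 219.57930321]
```

View pics/w9.png

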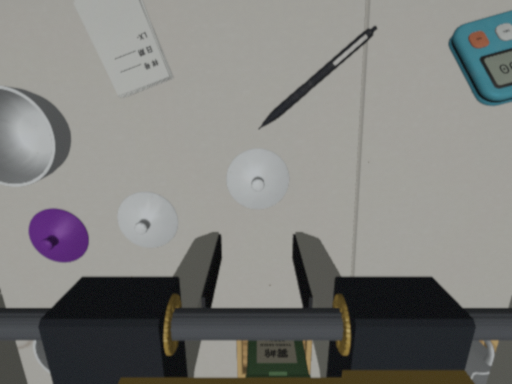

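Lid 1's knob is at (258,184), as predicted. Lid 2's knob is at (142,227), purple is at (58,240), and the right-hand bowl is at (15,135).

```bash
python3 -m handwheel '0.2 0 3 0 0 0 0.45;0 0 3 0 0 0 0.45;0 0 3 0 0 0 0.45;0 0 3 0 0 0 0.45;0 0 1.5 0 0 0 0.45;0 0 0.4 0 0 0 0.45;0 0 0 0 0 0 0.45;0 0 0 0 0 0 0.45' 10
```

```text
t: 26.65
ee_pos: [0.3882, -0.2842, 0.0204]
orientation: [-179.9, 0.1, 177.6]
force: [-0.2, 0.0, 1.1]
width: 0.042
finger_force: 0.0
```

```bash
python3 -m handwheel '0.1 0 0.4 0 0 0 0.45;0 0 0 0 0 0 0.2;0 0 0 0 0 0 0.05;0 0 0 0 0 0 0.05;0 0 0 0 0 0 0.05;0 0 0 0 0 0 0.05' 12;python3 -m handwheel '0 0 -1 0 0 0 0.05;0 0 -3 0 0 0 0.05;0 0 -3 0 0 0 0.05;0 0 0 0 0 0 0.05;0 0 0 0 0 0 0.05';python3 grab.py wrist w10 lid_a
```

```text
t: 27.25
ee_pos: [0.3863, -0.2838, 0.0152]
orientation: [180.0, 0.0, 177.5]
force: [0.5, 0.5, 2.1]
width: 0.0122
finger_force: 12.0
t: 27.75
ee_pos: [0.3868, -0.2839, 0.086]
orientation: [-180.0, 0.1, 177.6]
force: [0.7, 0.2, -0.8]
width: 0.0124
finger_force: 12.0
lid_a [(0.97, [257.0, 241.0, 109.0, 95.0]), (0.77, [28.0, 271.0, 52.0, 66.0]), (0.68, [121.0, 253.0, 76.0, 71.0])]
```

View pics/w10.png

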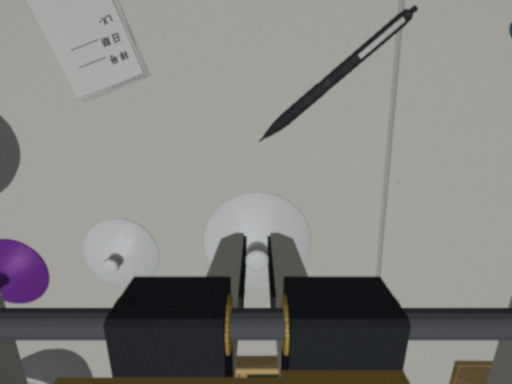

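Lid 1 is held level by the knob (257,260). Refining the cup poses offline, hiding the parts sunk in the rack.

```bash
python3 - <<'E'
from fit import *
M["cup2"]=[np.r_[ring(.031,.02),ring(.031,.06)],box(-.056,-.03,-.005,.005,.015,.054)]
d=pickle.load(open("w8.pkl","rb"))
for n,p in (("cupL",(.6238,.067,.01)),("cupR",(.6185,-.043,.01))):
    v=views("cup_a",p,["w8"],40,.03)
    show(n,fit("cup2",v,p,(np.radians(-3),)));show(n,fit("cup2",v,p,(np.radians(-3),),(1,1,1,1)))
    # rim ellipse: bright thresholded pixels near predicted outer rim
    c=d["c"];P=np.array([proj(c,[p[0]+q[0],p[1]+q[1],.07]) for q in ring(.031,0)])
    print("pred rim",np.round([P[:,0].min(),P[:,0].max(),P[:,1].min(),P[:,1].max()],1),"mask extent",np.argwhere(v[0][1]).min(0)[::-1],np.argwhere(v[0][1]).max(0)[::-1])
    print(np.array(d["im"][200:240:2,int(P[:,0].mean())].mean(1),int), np.array(d["im"][210,int(P[:,0].min())-6:int(P[:,0].min())+8].mean(1),int),np.array(d["im"][210,int(P[:,0].max())-8:int(P[:,0].max())+6].mean(1),int))
v=views("lid_a",(.387,-.284,0),["w10"],40,.09)
show("lid",fit("lid",v,(.387,-.284,.0708),(0,),(1,1,0,0)));show("lid",fit("lid",v,(.387,-.284,.0708),(0,),(1,1,1,0)))
E
```

```text
cupL loss 0.091 x 0.6229 y 0.0662 z 0.0100 yaw 0.0 
cupL loss 0.085 x 0.6256 y 0.0667 z 0.0052 yaw -1.5 
pred rim [279.4 333.3 184.1 234.7] mask extent [278 159] [332 233]
[183 183 186 185 186 187 175 126 105 102 102 101 100  99  97  97  88  84
  85  84] [132 121 110  91  84 109 150 166 138 102  90  95 103 120] [102 103 103 102 106 130 163 168 149 137 136 136 132 135]
cupR loss 0.097 x 0.6187 y -0.0435 z 0.0100 yaw -6.4 
cupR loss 0.092 x 0.6202 y -0.0443 z 0.0054 yaw -6.9 
pred rim [183.7 237.5 183.7 234.3] mask extent [184 160] [238 233]
[184 185 187 185 187 186 183 133  99  95  94  94  93  93  92  92  86  84
  83  84] [157 145 140 141 143 145 157 171 161 120  89  85  86  85] [165 144 125 113 109 125 159 163 133 103  91  99 119 129]
lid loss 0.569 x 0.3884 y -0.2847 z 0.0708 yaw 0.0 
lid loss 0.548 x 0.3914 y -0.2847 z 0.0608 yaw 0.0
```

```bash
python3 -m handwheel '0 0 -3 0 0 0 0.05;0 0 -3 0 0 0 0.05;-3.16 3.57 0 0 0 0 0.05;-3.16 3.57 0 0 0 0 0.05;-3.16 3.57 0 0 0 0 0.05;-3.16 3.57 0 0 0 0 0.05;-3.16 3.57 0 0 0 0 0.05;-3.16 3.57 0 0 0 0 0.05;-3.16 3.57 0 0 0 0 0.05;0 0 0 0 0 0 0.05;0 0 0 0 0 0 0.05;0 0 0 0 0 0 0.05'
```

```text
t: 29.05
ee_pos: [0.6166, -0.0449, 0.1442]
orientation: [-180.0, -0.1, 177.5]
force: [-0.9, -0.6, -0.2]
width: 0.0123
finger_force: 12.0
```

```bash
python3 -m handwheel '-0.13 0.14 2.5 0 0 0 0.05;0 0 2 0 0 0 0.05;0 0 0.9 0 0 0 0.05;0 0 0 0 0 0 0.05;0 0 0 0 0 0 0.05;0 0 0 0 0 0 0.05'
```

```text
t: 29.65
ee_pos: [0.6197, -0.0428, 0.0921]
orientation: [-180.0, 0.1, 177.5]
force: [0.1, -0.3, -0.1]
width: 0.0124
finger_force: 12.0
```

```bash
python3 -m handwheel '0 0 0.5 0 0 0 0.05;0 0 0.3 0 0 0 0.05;0 0 0.2 0 0 0 0.05;0 0 0.1 0 0 0 0.05;0 0 0 0 0 0 0.05;0 0 0 0 0 0 0.05'
```

```text
t: 30.25
ee_pos: [0.6193, -0.0423, 0.0802]
orientation: [-180.0, -0.0, 177.5]
force: [-0.3, 0.7, -0.2]
width: 0.0125
finger_force: 12.0
```

```bash
python3 -m handwheel '0 0 0.15 0 0 0 0.05;0 0 0.05 0 0 0 0.05;0 0 0 0 0 0 0.05;0 0 0 0 0 0 0.05'
```

```text
t: 30.65
ee_pos: [0.6196, -0.0423, 0.0788]
orientation: [180.0, 0.0, 177.5]
force: [-0.8, 0.4, 5.6]
width: 0.0126
finger_force: 12.0
```

Seated: TCP z is 0.079 as predicted, with light contact. Releasing, then on to lid 2.

```bash
python3 -m handwheel '0 0 0 0 0 0 0.25;0 0 0 0 0 0 0.45;0 0 0 0 0 0 0.45;0 0 -1 0 0 0 0.45;0 0 -3 0 0 0 0.45;0 0 -3 0 0 0 0.45;0 0 -3 0 0 0 0.45;0 0 0 0 0 0 0.45' 12; python3 -m handwheel '1.95 -4.12 0 0 0 0 0.45;1.95 -4.12 0 0 0 0 0.45;1.95 -4.12 0 0 0 0 0.45;1.95 -4.12 0 0 0 0 0.45;1.95 -4.12 0 0 0 0 0.45;1.95 -4.12 0 0 0 0 0.45;1.95 -4.12 0 0 0 0 0.45;1.95 -4.12 0 0 0 0 0.45;1.95 -4.12 0 0 0 0 0.45;0 0 2 0 0 0 0.45;0 0 0 0 0 0 0.45;0 0 0 0 0 0 0.45'
python3 grab.py wrist w11 lid_a;python3 - <<'E'
from fit import *
p=(.4285,-.406,0)
v=views("lid_a",p,["w11"],60,.01);print(env.read_state()["joint_positions"])
show("lid2",fit("lid",v,p,(0,),(1,1,0,0)),len(v))
d=pickle.load(open("w11.pkl","rb"));u=proj(d["c"],[*p[:2],.031]);print(u)
g=cv2.GaussianBlur(d["im"].mean(2).astype(np.float32),(0,0),1);a,b=int(u[0]),int(u[1]);print(g[b-12:b+13:2,a-14:a+15:2].astype(int))
E
```

```text
t: 31.45
ee_pos: [0.6213, -0.0428, 0.1826]
orientation: [180.0, 0.4, 177.5]
force: [0.5, -0.4, 0.7]
width: 0.0419
finger_force: 0.0
t: 32.65
ee_pos: [0.4282, -0.4043, 0.1579]
orientation: [179.9, -0.1, 177.6]
force: [1.4, 0.5, 0.1]
width: 0.0421
finger_force: 0.0
lid_a [(0.83, [257.0, 181.0, 62.0, 63.0]), (0.66, [163.0, 198.0, 62.0, 60.0])]
[ 23.66352211  30.64692373  20.77005084 113.94863789 -17.0024121
  38.30245321 142.8860669 ]
lid2 loss 0.031 x 0.4291 y -0.4065 z 0.0000 yaw 0.0 1
[255.70008093 187.2549817 ]
[[182 184 186 186 187 187 187 186 184 182 180 178 176 174 173]
 [182 184 186 187 187 185 180 175 174 177 179 177 176 174 173]
 [182 184 186 187 185 173 151 138 138 153 171 176 175 174 172]
 [181 183 185 186 178 155 145 143 135 133 155 174 175 173 172]
 [180 181 183 183 171 161 174 178 170 155 150 170 174 173 172]
 [178 179 180 180 171 175 184 185 181 171 157 166 173 173 172]
 [177 178 178 178 172 179 184 184 181 175 165 167 173 173 172]
 [176 177 177 177 175 177 180 181 179 174 168 170 173 172 171]
 [176 176 176 176 176 174 175 176 174 171 169 172 172 171 170]
 [175 175 175 176 176 174 171 171 170 171 172 172 172 171 170]
 [174 174 174 175 175 175 173 173 173 173 172 172 171 170 169]
 [173 173 173 174 174 174 174 173 173 172 172 171 170 169 168]
 [172 172 173 173 173 173 172 172 171 171 170 170 169 168 167]]
```

```bash
python3 -m handwheel '0 -0.18 3 0 0 0 0.45;0 0 3 0 0 0 0.45;0 0 3 0 0 0 0.45;0 0 3 0 0 0 0.45;0 0 1.5 0 0 0 0.45;0 0 0.3 0 0 0 0.45;0 0 0 0 0 0 0.45;0 0 0 0 0 0 0.45' 12; python3 -c "
from plant import env;print(env.read_state()['joint_positions'])"
```

```text
t: 33.55
ee_pos: [0.4288, -0.4075, 0.0214]
orientation: [-179.9, 0.1, 177.6]
force: [0.1, 0.3, 0.9]
width: 0.0416
finger_force: 0.0
[ 30.08370071  41.79736915  12.02635607 117.80495884 -21.42874882
  22.33019095 146.61083044]
```

```bash
python3 -m handwheel '0 0 0 0 0 0.13 0.45;0 0 0.3 0 0 0.13 0.45;0 0 0.3 0 0 0 0.45;0 0 0 0 0 0 0.2;0 0 0 0 0 0 0.05;0 0 0 0 0 0 0.05;0 0 0 0 0 0 0.05;0 0 0 0 0 0 0.05' 12; python3 -c "
from plant import env;print(env.read_state()['joint_positions'])"
```

```text
t: 34.35
ee_pos: [0.4281, -0.4071, 0.0143]
orientation: [180.0, 0.0, 162.7]
force: [-1.1, -0.3, 1.8]
width: 0.0125
finger_force: 12.0
[ 28.18372656  42.84576734  15.00461866 118.07298157 -27.5626877
  22.3841383  137.74151485]
```

```bash
python3 -m handwheel '0 0 -1 0 0 0 0.05;0 0 -3 0 0 0 0.05;0 0 -4 0 0 0 0.05;0 0 -4 0 0 0 0.05;0 0 -3 0 0 0 0.05;0 0 0 0 0 0 0.05'; python3 -m handwheel '-0.41 4.64 0 0 0 0 0.05;-0.41 4.64 0 0 0 0 0.05;-0.41 4.64 0 0 0 0 0.05;-0.41 4.64 0 0 0 0 0.05;-0.41 4.64 0 0 0 0 0.05;-0.41 4.64 0 0 0 0 0.05;-0.41 4.64 0 0 0 0 0.05;-0.41 4.64 0 0 0 0 0.05;-0.41 4.64 0 0 0 0 0.05;-0.41 4.64 0 0 0 0 0.05;-0.41 4.64 0 0 0 0 0.05;0 0 0 0 0 0 0.05'; python3 -m handwheel '0 0 0 0 0 0 0.05;0 0 0 0 0 0 0.05'
```

```text
t: 34.95
ee_pos: [0.4292, -0.4086, 0.1687]
orientation: [-179.9, 0.4, 162.6]
force: [-1.0, 0.3, -0.2]
width: 0.0124
finger_force: 12.0
t: 36.15
ee_pos: [0.6246, 0.0749, 0.1627]
orientation: [179.9, -0.1, 163.2]
force: [-0.1, -0.3, -0.8]
width: 0.0123
finger_force: 12.0
t: 36.35
ee_pos: [0.6225, 0.0652, 0.1638]
orientation: [-179.9, -0.0, 162.6]
force: [0.6, 0.5, -1.2]
width: 0.0125
finger_force: 12.0
```

```bash
python3 -m handwheel '-0.05 0.15 3 0 0 0 0.05;0 0 2.3 0 0 0 0.05;0 0 1.5 0 0 0 0.05;0 0 0.5 0 0 0 0.05;0 0 0 0 0 0 0.05;0 0 0 0 0 0 0.05;0 0 0 0 0 0 0.05'
```

```text
t: 37.05
ee_pos: [0.6248, 0.0679, 0.0921]
orientation: [180.0, 0.1, 162.6]
force: [0.6, -0.4, -0.8]
width: 0.0126
finger_force: 12.0
```

```bash
python3 -m handwheel '0.05 -0.1 0.5 0 0 0 0.05;0 0 0.3 0 0 0 0.05;0 0 0.2 0 0 0 0.05;0 0 0.15 0 0 0 0.05;0 0 0 0 0 0 0.05;0 0 0 0 0 0 0.05'
```

```text
t: 37.65
ee_pos: [0.6235, 0.0672, 0.0796]
orientation: [-180.0, 0.0, 162.7]
force: [-0.3, -0.5, -1.0]
width: 0.0125
finger_force: 12.0
```

```bash
python3 -m handwheel '0 0 0.15 0 0 0 0.05;0 0 0.05 0 0 0 0.05;0 0 0 0 0 0 0.05;0 0 0 0 0 0 0.05'
```

```text
t: 38.05
ee_pos: [0.6237, 0.0672, 0.0779]
orientation: [180.0, 0.0, 162.6]
force: [-0.1, -0.0, 3.9]
width: 0.0122
finger_force: 12.0
```

Seated at the expected height. Releasing, backing off and checking everything.

```bash
python3 -m handwheel '0 0 0 0 0 0 0.25;0 0 0 0 0 0 0.45;0 0 0 0 0 0 0.45;0 0 -1 0 0 0 0.45;0 0 -3 0 0 0 0.45;0 0 -4 0 0 0 0.45;0 0 -4 0 0 0 0.45;3 -3.5 -3 0 0 -0.087 0.45;3 -3.5 0 0 0 -0.087 0.45;0 -3.5 0 0 0 -0.087 0.45;0 0 0 0 0 0 0.45;0 0 0 0 0 0 0.45' 12; python3 -m handwheel '0 0 0 0 0 0 0.45';python3 grab.py wrist w12 lid_a,cup_a,caddy; python3 - <<'E'
from fit import *
M["lid"]=M["lid"]
d=pickle.load(open("w12.pkl","rb"));c=d["c"];im=d["im"][:,:,::-1]
for n,p in (("lidL",(.6235,.0667,.064)),("lidR",(.619,-.043,.064))):
    for l in ("lid_a","cup_a"):
        v=views(l,p,["w12"],25,.075)
        if v: show(n+" "+l,fit("lid",v,p,(0,),(1,1,0,0)));show(n,fit("lid",v,p,(0,),(1,1,1,0)));break
v=views("caddy",(.6015,-.272,0),["w12"],60,.05)
if v: show("caddy",fit("caddy",v,(.6015,-.272,.006),(3.1,)))
big=cv2.resize(im[110:330,0:360],None,fx=2.2,fy=2.2,interpolation=cv2.INTER_CUBIC);print(big.shape);cv2.imwrite("pics/w12c.png",big)
E
```

```text
t: 39.25
ee_pos: [0.5467, -0.0182, 0.2257]
orientation: [180.0, 0.1, 177.4]
force: [0.5, 1.5, 0.9]
width: 0.0415
finger_force: 0.0
t: 39.35
ee_pos: [0.5471, -0.0166, 0.225]
orientation: [180.0, 0.0, 177.6]
force: [-0.7, -0.4, 0.4]
width: 0.0418
finger_force: 0.0
lid_a [(0.7, [334.0, 242.0, 58.0, 58.0]), (0.69, [238.0, 244.0, 55.0, 53.0])]
cup_a [(0.87, [324.0, 213.0, 46.0, 45.0]), (0.75, [239.0, 207.0, 46.0, 34.0]), (0.45, [334.0, 239.0, 56.0, 53.0])]
caddy [(0.73, [45.0, 233.0, 90.0, 82.0])]
lidL lid_a loss 0.408 x 0.6233 y 0.0659 z 0.0640 yaw 0.0 
lidL loss 0.285 x 0.6515 y 0.0882 z 0.0010 yaw 0.0 
lidR lid_a loss 0.220 x 0.6206 y -0.0432 z 0.0640 yaw 0.0 
lidR loss 0.181 x 0.6267 y -0.0439 z 0.0517 yaw 0.0 
(484, 792, 3)
```

View pics/w12c.png

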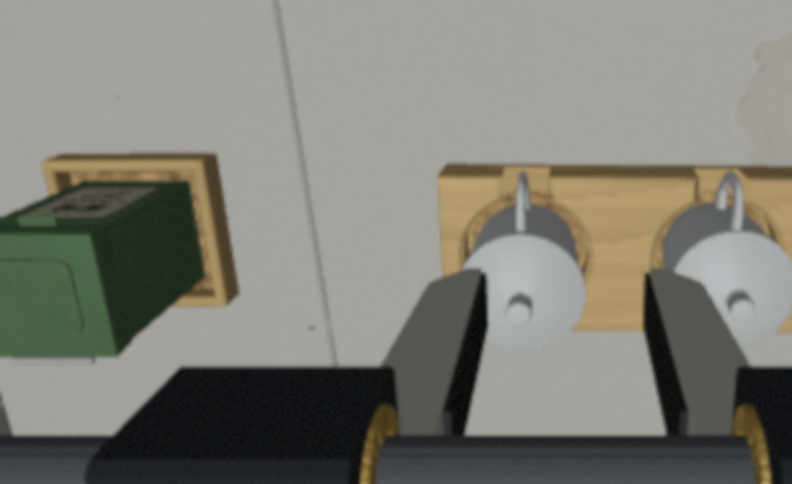

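Both lids look level on the cups: knobs at crop (520,308) and (740,305), ears in the slots, caddy inside its tray. One numeric check of knob and caddy positions.

```bash
python3 grab.py top t3 caddy,lid_a; python3 grab.py scene s3 caddy,lid_a; python3 - <<'E'
from fit import *
c=pickle.load(open("w12.pkl","rb"))["c"]
for uv in ((519,303),(739,300)): print("knob top",onz(c,(uv[0]/2.2,110+uv[1]/2.2),.095))
for t in ("t3","s3"):
    v=views("caddy",(.6015,-.272,0),[t],15,.05)
    if v: show(t,fit("caddy",v,(.6015,-.272,.006),(3.1,)))
for uv in ((112,353),(200,273)): pass
# cap corner near right-front (crop 95,232 ; 190,183)
for uv in ((95,232),): print("cap near +y corner",onz(c,(uv[0]/2.2,110+uv[1]/2.2),.097))
print("tray near +y outer corner",onz(c,(216/2.2,110+155/2.2),.018),"far",onz(c,(237/2.2,110+297/2.2),.018))
E
```

```text
caddy [(0.63, [309.0, 160.0, 21.0, 24.0])]
lid_a [(0.8, [375.0, 206.0, 15.0, 16.0])]
caddy [(0.78, [310.0, 200.0, 24.0, 28.0])]
lid_a [(0.75, [341.0, 267.0, 14.0, 17.0]), (0.56, [250.0, 154.0, 17.0, 11.0]), (0.53, [269.0, 168.0, 13.0, 12.0])]
knob top [ 0.61410962 -0.04220936  0.095     ]
knob top [0.61690026 0.06349225 0.095     ]
t3 loss 0.084 x 0.6018 y -0.2726 z 0.0060 yaw 177.7 
s3 loss 0.082 x 0.5999 y -0.2695 z 0.0060 yaw 179.4 
cap near +y corner [ 0.56868108 -0.23549007  0.097     ]
tray near +y outer corner [ 0.55371729 -0.21509136  0.018     ] far [ 0.64234161 -0.21965676  0.018     ]
```

```bash
python3 -c "
from plant import env
print(env.close_job())"
```

```text
the job is handed in; nothing more can be done
None
```

The job is handed in at about 39 s of the 106 s: in the last pictures both cups stand in the rack wells with ears in their slots and a lid on each, and the caddy stands in its tray. The judge returned no result. The arm did not go near the bowls, but I did not re-measure them at the end.

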